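# Third hand: free the pusher and press a heat sink against the fence

## Task

Be a third hand for a colleague who will screw down the heat sink: swing the red-knobbed lock lever of the pressing jig fully open, then slide the pusher forward by its upright black handle until its sprung plate holds the heat sink square and flush against the blue fence with a gentle, steady push of about 8 N (red band of the plunger gone inside the pusher block, green band still showing). Never squeeze it hard, leave the screwdriver and screw dish beside the jig undisturbed, and finish while still holding the pusher with that push.

Things in the scene. Friction and masses are not known exactly. Their poses are not given: they have to be found in the camera images.
- press_jig: Pressing jig fixed to the bench: aluminium base plate 320x140 mm, 12 mm thick (bed top 12 mm above the origin). Origin: centre of the plate's underside, on the bench; x points from the pusher to the fence (away from the robot), y to the left of that, z up. It stands at a different place and yaw (within about 0.35 rad) each time.
- fence: Blue upright fence fixed across the far end of the jig, 110 mm wide (along y), 40 mm high above the bed, 20 mm thick plus two ribs behind. Origin: on the bed, middle of the flat face that looks at the pusher, 125 mm ahead (+x) of the jig's origin; same axes as the jig.
- heat_sink: Light finned heat sink, 60 mm (its x) by 50 mm (its y) by 25 mm high, 0.1 to 0.15 kg, loose on the bed between plate and fence, its x roughly along the jig's x (turned up to 0.12 rad, offset up to 6 mm). Origin: centre of its underside. Flush on the fence its centre is 30 mm from the fence's face, at jig x = +95 mm.
- pusher: Grey block 56x50x28 mm with a black upright handle; slides along the jig's +x. Origin: its middle, on the bed, at jig x = -60 mm + travel. Travel 0 to 95 mm, starts at 0 to 8; about 1 N friction; the plunger spring pushes it back if let go. The closed lock lever stops it at 12. Plate, heat sink and fence just close up at travel 65; each mm further sinks the plunger 1 mm.
- post_grip (a point): Point on the axis of the round black handle in the middle of the pusher, 78 mm above the bench: the height at which to grip or push it. The handle is 22 mm in diameter over its upper 34 mm, 18 mm at its foot; it runs from the block's top, 41 mm above the bench, to 95 mm.
- plunger (a joint): How far the sprung plunger has sunk into the pusher block, m: 0 out, 0.024 at its stop. Spring force 3 N + 0.5 N per mm (9 N at 0.012, 15 N at the stop); bed friction takes up to 2 N of it before the fence. The 14 mm shaft shows, from the block forward, a red band 8 mm, green 10 mm, black 8 mm: red gone and green showing means 0.008 to 0.018, 7 to 12 N.
- pressure_plate: Steel plate at the end of the plunger that presses the heat sink, 6 mm thick, 46 mm wide, 22 mm high, 3 mm above the bed. Origin: centre of its front face, at jig x = 0 + pusher travel - plunger travel.
- cam_lever (a joint): Angle of the lock lever about its upright hinge, rad: 0 locked (starts within 0 to 0.08), 1.57 fully open at its stop; stays where left (0.06 N m friction, about 1 N at the knob). Opens counter-clockwise seen from above. Hinge axis at jig x = -28 mm, y = -55 mm.
- lever_knob (a point): Point on the axis of the lever's upright red knob, 64 mm above the bench; the knob is a round post about 17 mm in diameter, from 19 to 86 mm above the bench, 80 mm from the hinge axis. Locked, it lies at jig x = -94 mm, y = -101 mm; fully open at jig x = +18 mm, y = -121 mm, clear of the pusher's path.
- torque_driver: Red and black screwdriver, 182 mm long, lying on the bench to the left of the jig; leave it. Origin: centre of its underside.
- screw_dish: Small round dish with screws, 73 mm in diameter, 23 mm high, left of the jig; leave it. Origin: centre of its underside.

How it is judged (in metres and radians):
On the way, in this order (a step that is already met when the one before it is completed fails the run):
1. the lock lever is swung fully open (value of joint cam_lever above 1.25 rad), for 0.2 s.
2. the robot's fingers on the pusher press the heat sink against the fence with 5 to 13 N (contact force between heat_sink and fence between 5 and 13 N and contact force between the fingers and pusher above 2 N), for 0.5 s.
At the end, for the whole second after the job is handed in: Lever open past 1.25 rad; heat sink at rest, flat, square to the fence within 0.06 rad, centre at most 34 mm from its face, pressed on it with 5 to 13 N by the pressure plate (over 4 N there), the fingers on the pusher with over 2 N and not on the heat sink (all of step 2 and value of joint cam_lever above 1.25 rad and contact force between heat_sink and pressure_plate above 4 N and contact force between the fingers and heat_sink below 0.5 N and angle between the x axis of heat_sink and the x axis of fence, either way round below 0.06 rad and x of heat_sink in the frame of fence above -0.034 m and angle between heat_sink's own z axis and vertical below 0.06 rad and linear speed of heat_sink below 0.01 m/s); the arm keeps its last pose, push and grip.
It fails at once if the heat sink is squeezed against the fence with over 20 N (contact force between heat_sink and fence above 20 N).
It fails at once if the screwdriver or the screw dish is moved by more than 30 mm (distance of any of torque_driver, screw_dish from where it was at the start of the episode above 0.03 m).
It also fails if it takes over 58 s, if anything falls off the work surface, if the arm or the gripper's body presses on something with over 40 N, if the wrist force passes 120 N, or if a joint passes its speed limit or range.

## Robot

A 7-joint arm with a two-finger parallel gripper is mounted at the origin on a cart in front of the work surface, level with it; the furniture and walls round the work are solid. World frame = base frame: x ahead of the robot, y to its left, z up, the work surface at z = 0. Lengths are in mm, angles in rad, forces in N, time in s.
With the tool pointing down it reaches from about 400 to 850 mm from the base axis. Payload 10.4 kg.
Tool frame: the origin (TCP) lies midway between the tips of the shut fingers; the grasp point (between the pads) lies 19 mm behind it (r.pinch_z is the distance from the TCP to the grasp point, in mm); z points along the fingers, y is the line along which they close (so a half turn about z gives the same grasp; the last joint's range is limited). The gripper opens to 87 mm and grips with 3 to 60 N. Pads are 19 mm wide; open, the fingers measure 117 mm over their backs; the gripper's body (75 mm by 190 mm) begins 51 mm behind the grasp point.
Start: joints at [1.281, 0.332, -0.065, 1.46, 0.022, 1.35, -0.088], TCP at [164.8, -602.904, 222.576] pointing down, gripper open.
Joint ranges: [-2.6, 2.6], [-0.5, 2.12], [-1.47, 1.34], [0.16, 2.42], [-1.27, 4.41], [0.06, 2.06], [-2.6, 2.6]. Speed limits (rad/s): [2.22, 2.22, 2.79, 2.79, 3.14, 3.14, 3.14].

## Interface

Orientations are given as a 3x3 rotation matrix whose columns are the frame's x, y, z axes.
In Python, from rig import r gives the robot as it stands. The module is installed in compiled form; this text tells all that it offers.
- The arm moves only by the shell command python3 -m crank 'ROWS'. ROWS is JSON, a list of rows, each an object with "linear": the shift along the tool's x, y, z in mm, a list of three; "twist": the turn about the tool's z in degrees; "jaw": the opening, from 0 (shut) to 1 (fully open). A call has 1 to 12 rows; each row is the pose to reach, as a shift and turn from the pose commanded when the call began, along the tool's axes at that moment; what a row does not reach only later rows make up. A row lasts 1/8 s, in which the tool goes at most 62.5 mm and 10.7 degrees, less where a joint would pass 70% of its speed; a pose out of reach is approached as far as the arm can. A call with a gripper value outside its range is refused whole. The fingers move at their own pace and stop on an object; the grip force is fixed at half the most. Time passes only in rows, so rows that repeat a pose let the fingers close. It gives the time, the measured TCP pose, the force, the opening and the grip force at its end, in the units of the state.
- r.sense(): the state, without advancing time (a new reading comes with each control period).
- r.grab_frame(name): name is "side" or "top" or "wrist"; returns a dict with "image" (384x512x3 uint8, red, green, blue), "range_z" (384x512 float32, mm along the optical axis (not along the pixel's ray), 0 where there is no reading), "fx", "fy", "cx", "cy" (pixels), "cam_to_world" (4x4, takes a point from camera to world coordinates). Camera axes: x right, y down, z forward; pixel columns grow to the right and rows downward; lengths in mm; the calibration is good to about 2 mm. A picture is of the moment at which its call begins.
- r.close_job(): hands the job in; it is judged then, once.
The state is a dict: "clock": time; "joint_positions": joint angles; "dq": joint speeds; "effort": joint torques, N m; "tcp_pos": TCP position; "orientation": TCP orientation; "contact_force": force on the tool from outside, world axes, zero at the start; "moment": the same for the moment, N m; "grip_width": finger opening in mm; "gripper_force": force on a finger pad.
Only numpy, scipy, OpenCV 4.12 (cv2) and the standard library are available. Lean on these libraries where they do the work, as an engineer would, in place of code of your own. Each camera call takes 0.05 s, during which the arm holds its last target. There are 200 camera calls.

## Working session

There is one attempt and no reset: what is moved stays moved. The work goes in short steps, Python scripts to look and compute and a shell command to move; the robot and the scene stay as the last step left them, time stands still between calls to the robot, and variables do not carry over. Pictures are saved under pics/ and viewed, at most 10 in all, crops included, and the job is handed in when it is done.

```bash
mkdir -p pics
cat > h.py <<'E'
from rig import r
import numpy as np, cv2
def snap(name,fn):
    f=r.grab_frame(name); np.savez('pics/'+fn+'.npz',**f)
    cv2.imwrite('pics/'+fn+'.png',cv2.cvtColor(f['image'],cv2.COLOR_RGB2BGR)); return f
def load(fn): return dict(np.load('pics/'+fn+'.npz'))
def pt(f,u,v,z=None,rz=None):
    d=np.array([(u-f['cx'])/f['fx'],(v-f['cy'])/f['fy'],1.]); T=f['cam_to_world']
    if z is None: s=f['range_z'][int(v),int(u)] if rz is None else rz
    else: s=(z-T[2,3])/(T[:3,:3]@d)[2]
    return T[:3,:3]@(d*s)+T[:3,3]
E
python3 - <<'E'
from h import *
a=snap('top','top0');b=snap('side','side0')
i=np.hstack([a['image'],b['image']])
s=r.sense();print(s['tcp_pos'],np.round(s['orientation'],3),s['clock'],s['grip_width'],s['contact_force'])
E
```

```text
[ 164.66815456 -602.55344924  221.82880365] [[ 0.965  0.264 -0.   ]
 [ 0.264 -0.965  0.001]
 [-0.    -0.001 -1.   ]] 0.1 87.08961010769836 [ 0.18499301  0.20851315 -0.02443456]
```

View pics/top0.png

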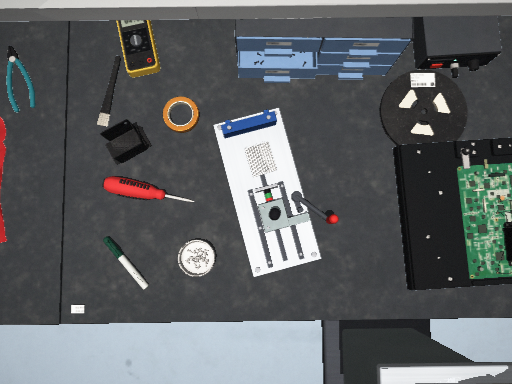

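View pics/side0.png

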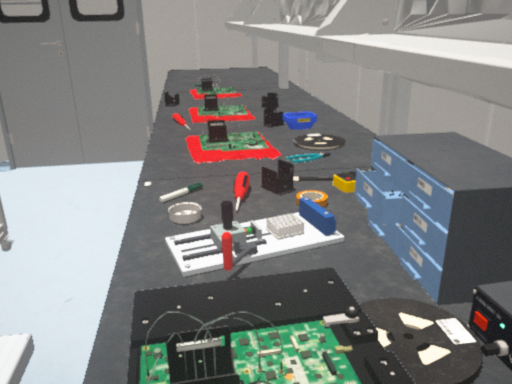

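The top view shows the jig with plate corners at about (215,126), (279,108), (321,259) and (255,276). The red knob top is near (333,218), the black handle near (274,213), and the dish and driver are to the left.

Run:
```python
from h import *
f=load('top0')
hsv=cv2.cvtColor(f['image'],cv2.COLOR_RGB2HSV)
g=f['image'].astype(int);m=((g.min(2)>170)).astype(np.uint8);m[:100]=0;m[285:]=0;m[:,:205]=0;m[:,340:]=0
c=max(cv2.findContours(m,0,1)[0],key=cv2.contourArea);rc=cv2.minAreaRect(c);box=cv2.boxPoints(rc)
P=np.array([pt(f,u,v,12) for u,v in box]);print(box,P.round(1))
O=P.mean(0);e=[P[1]-P[0],P[2]-P[1]];print([np.linalg.norm(x) for x in e])
ax=max(e,key=np.linalg.norm);ax=ax*np.sign(ax[0]);yaw=np.arctan2(ax[1],ax[0]);print('O',O,'yaw',yaw)
R=np.array([[np.cos(yaw),-np.sin(yaw)],[np.sin(yaw),np.cos(yaw)]])
red=((g[...,0]>150)&(g[...,1]<70)&(g[...,2]<70));red[:,:322]=0;red[:,345:]=0;red[:195]=0;red[235:]=0
v,u=np.nonzero(red);print('knob px',u.mean(),v.mean(),u.min(),u.max(),v.min(),v.max(),f['range_z'][218,333])
for n,p in(('knob',pt(f,333.5,218,86)),('handle',pt(f,274,213,95)),('knobd',pt(f,333,218)),('handled',pt(f,274,213)),('fence',pt(f,248,127))):
  print(n,p.round(1),'jig',(R.T@(p[:2]-O[:2])).round(1))
for n,p in(('knob0',(-94,-101)),('open',(18,-121)),('hinge',(-28,-55)),('post0',(-60,0)),('post65',(5,0))):print(n,(O[:2]+R@np.array(p)).round(1))
```

```text
[[212.6971  124.61411]
 [280.0415  106.65562]
 [320.55603 258.58508]
 [253.21161 276.54358]] [[636.9 484.1  12. ]
 [672.6 345.4  12. ]
 [362.  271.1  12. ]
 [328.8 405.3  12. ]]
[np.float64(143.2076351779156), np.float64(319.4429993073975)]
O [500.06378929 376.48299041  12.        ] yaw 0.2349079557545588
knob px 333.462962962963 218.64814814814815 330 337 215 222 907.4574
knob [438.5 254.4  86. ] jig [ -88.3 -104.4]
handle [448.8 364.9  95. ] jig [-52.5   0.7]
knobd [438.5 255.5  86.8] jig [ -88.1 -103.3]
handled [448.8 364.9  95.6] jig [-52.6   0.7]
fence [621.6 411.3  50.5] jig [126.3   5.6]
knob0 [432.2 256.4]
open [545.7 263. ]
hinge [485.6 316.5]
post0 [441.7 362.5]
post65 [504.9 377.6]
```

Run:
```python
from h import *
f=load('top0')
v,u=np.mgrid[0:384,0:512];s=f['range_z'];ok=s>0
d=np.stack([(u-f['cx'])/f['fx'],(v-f['cy'])/f['fy'],np.ones_like(u)],-1)*s[...,None]
w=d@f['cam_to_world'][:3,:3].T+f['cam_to_world'][:3,3]
for y in range(-650,500,100):
  print(y,[round(float(w[...,2][ok&(abs(w[...,1]-y-50)<50)&(abs(w[...,0]-x-50)<50)].max(initial=-999))) for x in range(100,800,100)])
p=r.sense();R=p['orientation'];t=p['tcp_pos']
for q in((500,-250,222),(500,100,222),(438,254,150),(438,254,45)):print(q,(R.T@(np.array(q)-t)).round())
```

```text
-650 [-999, -999, -999, -999, -999, -999, -999]
-550 [-771, -999, -999, -999, -999, -999, -999]
-450 [-770, -999, -999, -999, -999, -999, -999]
-350 [-769, -999, -999, -999, -999, -999, -999]
-250 [-670, -999, -999, -999, -999, -999, -999]
-150 [5, 6, 106, 126, 89, 8, 79]
-50 [5, 6, 127, 88, 103, 18, 361]
50 [5, 6, 89, 89, 89, 18, 364]
150 [5, 6, 6, 86, 6, 6, 363]
250 [-769, 5, 23, 87, 23, 16, 363]
350 [-768, 5, 24, 97, 41, 57, 363]
450 [-770, 5, 25, 25, 16, 56, 364]
(500, -250, 222) [ 416. -252.    0.]
(500, 100, 222) [ 509. -589.    1.]
(438, 254, 150) [ 489. -754.   73.]
(438, 254, 45) [ 489. -754.  178.]
```

```bash
python3 -m crank '[{"linear":[52,-32,0],"twist":0,"jaw":1},{"linear":[104,-63,0],"twist":0,"jaw":1},{"linear":[156,-95,0],"twist":0,"jaw":1},{"linear":[208,-126,0],"twist":0,"jaw":1},{"linear":[260,-158,0],"twist":0,"jaw":1},{"linear":[312,-189,0],"twist":0,"jaw":1},{"linear":[364,-221,0],"twist":0,"jaw":1},{"linear":[416,-252,0],"twist":0,"jaw":1},{"linear":[431,-308,0],"twist":0,"jaw":1},{"linear":[446,-364,0],"twist":0,"jaw":1},{"linear":[461,-420,0],"twist":0,"jaw":1},{"linear":[477,-476,0],"twist":0,"jaw":1}]'
python3 - <<'E'
from h import *
p=r.sense();R=p['orientation'];t=p['tcp_pos'];print(t,p['joint_positions'],R.round(3))
for q in((500,100,222),(438,254,150),(438,254,45)):print(q,(R.T@(np.array(q)-t)).round())
E
```

```text
clock: 1.6
tcp_pos: [498.9, -16.3, 222.4]
orientation: [[0.965, 0.263, -0.0], [0.263, -0.965, -0.0], [-0.0, 0.0, -1.0]]
contact_force: [1.3, -0.3, -0.6]
grip_width: 86.7
gripper_force: 0.0
[498.94600487 -16.26606555 222.38053845] [ 0.4934702   0.09373401 -0.58036993  1.75986615  0.05362363  1.30381288
 -1.40326855] [[ 0.965  0.263 -0.   ]
 [ 0.263 -0.965 -0.   ]
 [-0.     0.    -1.   ]]
(500, 100, 222) [  32. -112.    0.]
(438, 254, 150) [  12. -277.   72.]
(438, 254, 45) [  12. -277.  177.]
```

```bash
python3 -m crank '[{"linear":[16,-50,0],"twist":-9,"jaw":1},{"linear":[30,-100,0],"twist":-18,"jaw":1},{"linear":[25,-150,0],"twist":-27,"jaw":1},{"linear":[20,-200,10],"twist":-37,"jaw":1},{"linear":[14,-245,30],"twist":-37,"jaw":0.6},{"linear":[12,-277,50],"twist":-37,"jaw":0.5},{"linear":[12,-277,72],"twist":-37,"jaw":0.5},{"linear":[12,-277,72],"twist":-37,"jaw":0.5}]'
python3 - <<'E'
from h import *
snap('wrist','w1');snap('top','t1')
p=r.sense();R=p['orientation'];t=p['tcp_pos'];print(t,p['joint_positions'],R.round(3))
E
```

```text
clock: 2.6
tcp_pos: [436.9, 251.9, 149.1]
orientation: [[0.611, 0.791, -0.003], [0.791, -0.611, -0.001], [-0.003, -0.002, -1.0]]
contact_force: [0.3, -0.6, 1.0]
grip_width: 55.2
gripper_force: 0.0
[438.24462443 252.05733741 150.96831739] [ 0.152093    0.21569052 -0.84146404  1.82903054  0.17400858  1.17312299
 -1.40459496] [[ 0.612  0.791 -0.   ]
 [ 0.791 -0.612 -0.   ]
 [-0.     0.    -1.   ]]
```

View pics/w1.png

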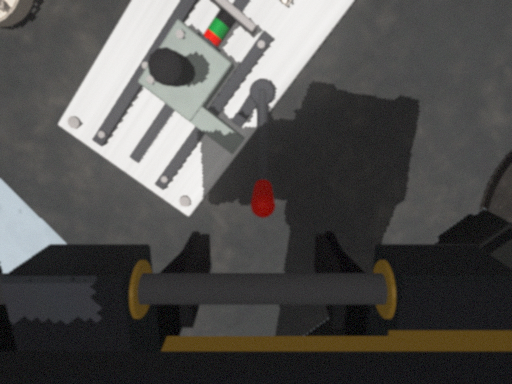

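The wrist view shows the red knob top near (262,207), the lever hinge near (262,91) and the handle top near (167,66). The fingers are in line with the lever.

Run:
```python
from h import *
f=load('w1');g=f['image'].astype(int)
red=(g[...,0]>120)&(g[...,1]<60)&(g[...,2]<60);red[:150]=0;v,u=np.nonzero(red);print(u.min(),u.max(),v.min(),v.max())
k=pt(f,262,207,86);h=pt(f,262,91,30);print(k,pt(f,262,207),pt(f,262,91),pt(f,170,68,95),pt(f,170,68))
p=r.sense();R=p['orientation'];t=p['tcp_pos']
print(R.T@(np.array([k[0],k[1],45])-t))
```

```text
254 271 198 215
[438.902276   254.97208228  86.        ] [438.84925235 254.90401362  85.73744293] [487.1124023  317.74900084  25.99083829] [450.56508663 361.09815292  95.        ] [450.46979172 361.23185952  94.39119358]
[  2.71599869  -1.26715266 105.96806221]
```

```bash
python3 -m crank '[{"linear":[3,-1,30],"twist":0,"jaw":0.5},{"linear":[3,-1,60],"twist":0,"jaw":0.5},{"linear":[3,-1,90],"twist":0,"jaw":0.5},{"linear":[3,-1,105],"twist":0,"jaw":0.5},{"linear":[3,-1,105],"twist":0,"jaw":0.26},{"linear":[3,-1,105],"twist":0,"jaw":0.26},{"linear":[3,-1,105],"twist":0,"jaw":0.26},{"linear":[3,-1,105],"twist":0,"jaw":0.26}]'
python3 -m crank '[{"linear":[1,13,0],"twist":-9.5,"jaw":0.26},{"linear":[4,26,0],"twist":-19,"jaw":0.26},{"linear":[10,38,0],"twist":-28.5,"jaw":0.26},{"linear":[17,49,0],"twist":-38,"jaw":0.26},{"linear":[26,59,0],"twist":-47.5,"jaw":0.26},{"linear":[36,67,0],"twist":-57,"jaw":0.26},{"linear":[48,73,0],"twist":-66.5,"jaw":0.26},{"linear":[61,78,0],"twist":-76,"jaw":0.26},{"linear":[74,80,0],"twist":-85.5,"jaw":0.26},{"linear":[74,80,0],"twist":-85.5,"jaw":0.26}]'
python3 - <<'E'
from h import *
snap('side','s2');f=snap('wrist','w2');p=r.sense();print(p['tcp_pos'],p['orientation'].round(2),p['contact_force'],p['joint_positions'])
E
```

```text
clock: 3.7
tcp_pos: [439.4, 255.5, 46.1]
orientation: [[0.612, 0.791, 0.001], [0.791, -0.612, 0.0], [0.001, 0.001, -1.0]]
contact_force: [-0.9, 0.5, 0.3]
grip_width: 23.3
gripper_force: 0.0
clock: 4.95
tcp_pos: [547.8, 265.4, 45.5]
orientation: [[-0.74, 0.673, -0.0], [0.673, 0.74, 0.001], [0.001, 0.0, -1.0]]
contact_force: [-0.4, -0.3, -0.5]
grip_width: 22.4
gripper_force: 0.0
[547.30268166 264.80084428  45.49378012] [[-0.74  0.67 -0.  ]
 [ 0.67  0.74 -0.  ]
 [ 0.   -0.   -1.  ]] [ 0.29753209 -0.35010092 -0.32087935] [ 0.20244345  0.66745053 -0.9763921   1.65360336  0.59704824  1.1480805
 -0.09964051]
```

View pics/w2.png

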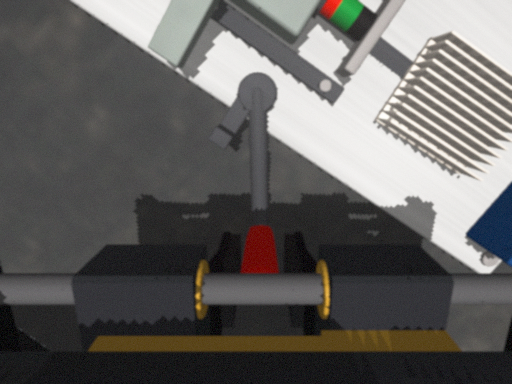

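The lever is open: the knob sits between the fingers near (260,245) and the hinge is at (258,92). The red and green bands show near (345,12). Next I rise and go above the handle.

```bash
python3 -m crank '[{"linear":[0,0,0],"twist":0,"jaw":0.45},{"linear":[0,0,0],"twist":0,"jaw":0.45},{"linear":[0,0,-40],"twist":0,"jaw":0.45},{"linear":[0,0,-80],"twist":0,"jaw":0.6},{"linear":[0,0,-105],"twist":0,"jaw":0.7},{"linear":[0,0,-105],"twist":0,"jaw":0.7}]'
python3 - <<'E'
from h import *
p=r.sense();R=p['orientation'];t=p['tcp_pos'];print(t,R.T@(np.array([449.7,363,150])-t))
E
```

```text
clock: 5.8
tcp_pos: [548.3, 265.5, 152.5]
orientation: [[-0.74, 0.673, 0.003], [0.673, 0.74, 0.001], [-0.002, 0.003, -1.0]]
contact_force: [-0.2, 0.1, -0.4]
grip_width: 58.2
gripper_force: 0.0
[548.29003116 265.50672809 152.54553434] [138.53489361   5.84426348   2.31082088]
```

```bash
python3 -m crank '[{"linear":[45,2,0],"twist":8.5,"jaw":0.7},{"linear":[90,4,0],"twist":17,"jaw":0.7},{"linear":[138,6,0],"twist":25.5,"jaw":0.7},{"linear":[138,6,0],"twist":34,"jaw":0.7},{"linear":[138,6,0],"twist":34,"jaw":0.7}]'
python3 - <<'E'
from h import *
f=snap('wrist','w3');p=r.sense();print(p['tcp_pos'],p['orientation'].round(3),p['joint_positions'])
E
```

```text
clock: 6.42
tcp_pos: [449.0, 361.8, 149.7]
orientation: [[-0.239, 0.971, -0.0], [0.971, 0.239, -0.001], [-0.001, -0.0, -1.0]]
contact_force: [0.9, -0.3, -0.0]
grip_width: 60.6
gripper_force: 0.0
[449.49340221 361.38293882 149.72278273] [[-0.241  0.971 -0.   ]
 [ 0.971  0.241 -0.001]
 [-0.001 -0.001 -1.   ]] [ 0.02480376  0.45414735 -0.98735886  1.64587879  0.39549549  1.25858838
 -0.79747788]
```

View pics/w3.png

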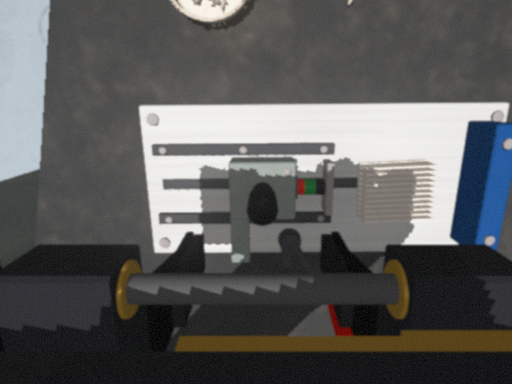

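The tool is aligned with the jig. The handle top is near (262,207), red and green bands are visible near (300–315,187), the heat sink spans 357–435, and the fence face is near column 460.

Run:
```python
from h import *
f=load('w3');p=r.sense();R=p['orientation'];t=p['tcp_pos']
k=pt(f,262,207,95);print(k,pt(f,262,207));k[2]=59;print(R.T@(k-t))
L=[pt(f,143,105,12),pt(f,506,103,12)];print(np.arctan2(*(L[1]-L[0])[[1,0]]))
T=lambda u,v,z:(R.T@(pt(f,u,v,z)-t))[1]
print('handle y',T(262,207,95),'plate front',T(332,190,37),'hs back/front',T(357,190,37),T(434,190,37),'fence',T(470,123,52),'block front',T(297,187,41))
```

```text
[447.68207491 368.18199941  95.        ] [447.6836396  368.17570811  94.98020246]
[ 7.14476989e+00 -6.47495264e-02  9.07142740e+01]
0.2483949122063623
handle y -0.08750833598251627 plate front 59.34058150436235 hs back/front 80.55000655174712 145.886061811606 fence 157.64566762878113 block front 29.139816997968936
```

```bash
python3 -m crank '[{"linear":[4,0,30],"twist":0,"jaw":0.7},{"linear":[4,0,60],"twist":0,"jaw":0.7},{"linear":[4,0,90],"twist":0,"jaw":0.7},{"linear":[4,0,90],"twist":0,"jaw":0.4},{"linear":[4,0,90],"twist":0,"jaw":0.2},{"linear":[4,0,90],"twist":0,"jaw":0.2},{"linear":[4,0,90],"twist":0,"jaw":0.2},{"linear":[4,0,90],"twist":0,"jaw":0.2}]'
```

```text
clock: 7.48
tcp_pos: [448.6, 366.1, 61.0]
orientation: [[-0.238, 0.971, 0.001], [0.971, 0.238, 0.0], [-0.0, 0.001, -1.0]]
contact_force: [-0.3, -0.9, 4.3]
grip_width: 21.0
gripper_force: 29.8
```

```bash
python3 -m crank '[{"linear":[0,6,0],"twist":0,"jaw":0.2},{"linear":[0,12,0],"twist":0,"jaw":0.2},{"linear":[0,18,0],"twist":0,"jaw":0.2},{"linear":[0,24,0],"twist":0,"jaw":0.2},{"linear":[0,29,0],"twist":0,"jaw":0.2},{"linear":[0,34,0],"twist":0,"jaw":0.2},{"linear":[0,39,0],"twist":0,"jaw":0.2},{"linear":[0,43,0],"twist":0,"jaw":0.2},{"linear":[0,47,0],"twist":0,"jaw":0.2},{"linear":[0,50,0],"twist":0,"jaw":0.2},{"linear":[0,50,0],"twist":0,"jaw":0.2}]'
python3 - <<'E'
from h import *
f=snap('wrist','w4');p=r.sense();print(p['tcp_pos'],p['contact_force'],p['contact_force']@p['orientation'])
E
```

```text
clock: 8.85
tcp_pos: [497.9, 378.6, 61.0]
orientation: [[-0.238, 0.971, 0.001], [0.971, 0.238, 0.001], [0.001, 0.001, -1.0]]
contact_force: [0.9, -0.1, 4.5]
grip_width: 20.9
gripper_force: 30.0
[497.87313313 378.66609645  61.02974114] [0.59947812 1.03442526 5.09108748] [ 0.86709054  0.83543864 -5.08908416]
```

View pics/w4.png

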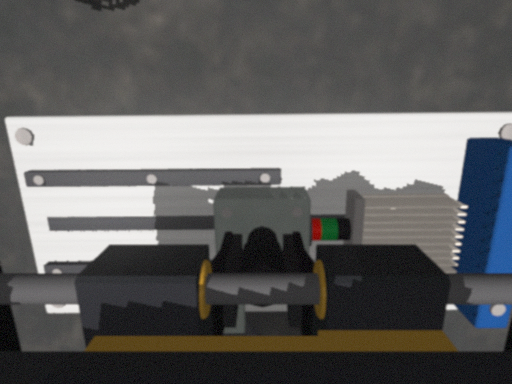

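The plate touches the heat sink, whose front is almost at the fence (columns 455–465). Red and green bands still show at 310–350.

```bash
python3 -m crank '[{"linear":[0,2,0],"twist":0,"jaw":0.2},{"linear":[0,4,0],"twist":0,"jaw":0.2},{"linear":[0,6,0],"twist":0,"jaw":0.2},{"linear":[0,8,0],"twist":0,"jaw":0.2},{"linear":[0,8,0],"twist":0,"jaw":0.2},{"linear":[0,8,0],"twist":0,"jaw":0.2}]'
python3 -m crank '[{"linear":[0,1,0],"twist":0,"jaw":0.2},{"linear":[0,2,0],"twist":0,"jaw":0.2},{"linear":[0,3,0],"twist":0,"jaw":0.2},{"linear":[0,4,0],"twist":0,"jaw":0.2},{"linear":[0,4,0],"twist":0,"jaw":0.2},{"linear":[0,4,0],"twist":0,"jaw":0.2}]'
python3 - <<'E'
from h import *
f=snap('wrist','w5');p=r.sense();print(p['tcp_pos'],p['contact_force']@p['orientation'])
cv2.imwrite('pics/w5c.png',cv2.resize(cv2.cvtColor(f['image'][150:300,200:512],cv2.COLOR_RGB2BGR),None,fx=2.5,fy=2.5))
E
```

```text
clock: 9.65
tcp_pos: [504.9, 380.4, 61.0]
orientation: [[-0.239, 0.971, 0.0], [0.971, 0.239, 0.001], [0.001, 0.0, -1.0]]
contact_force: [-2.2, -0.5, 7.6]
grip_width: 21.2
gripper_force: 30.0
clock: 10.4
tcp_pos: [508.2, 381.3, 61.0]
orientation: [[-0.239, 0.971, -0.001], [0.971, 0.239, 0.0], [0.0, -0.001, -1.0]]
contact_force: [-4.9, -0.8, 9.7]
grip_width: 20.8
gripper_force: 30.0
[508.18307956 381.26788359  60.97654308] [-0.57226355 -5.86283595 -7.44547903]
```

View pics/w5c.png

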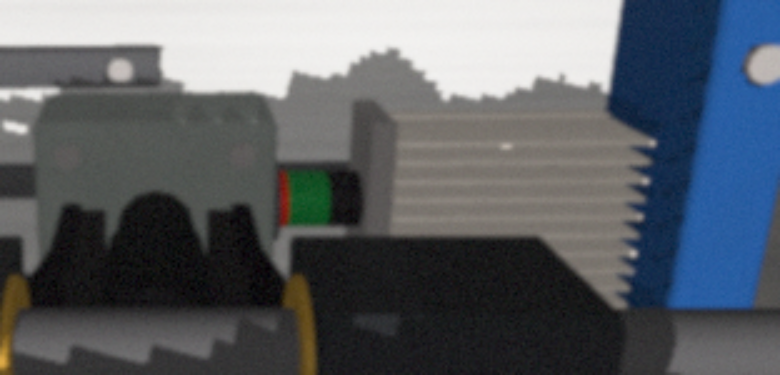

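The sink is flush at the fence. About 2.5 mm of red still shows (278–288 against green 288–330), so the plunger is at about 5.5 mm. I'll add about 6 mm.

```bash
python3 -m crank '[{"linear":[0,1,0],"twist":0,"jaw":0.2},{"linear":[0,2,0],"twist":0,"jaw":0.2},{"linear":[0,3,0],"twist":0,"jaw":0.2},{"linear":[0,4,0],"twist":0,"jaw":0.2},{"linear":[0,5,0],"twist":0,"jaw":0.2},{"linear":[0,6,0],"twist":0,"jaw":0.2},{"linear":[0,6,0],"twist":0,"jaw":0.2},{"linear":[0,6,0],"twist":0,"jaw":0.2},{"linear":[0,6,0],"twist":0,"jaw":0.2},{"linear":[0,6,0],"twist":0,"jaw":0.2},{"linear":[0,6,0],"twist":0,"jaw":0.2}]'
python3 - <<'E'
from h import *
f=snap('wrist','w6');p=r.sense();print(p['tcp_pos'],p['contact_force']@p['orientation'],p['dq'].round(3))
a=f['image'][150:300,200:512];b=snap('top','t6')['image'][95:285,190:350]
a=cv2.resize(a,None,fx=1.5,fy=1.5);b=cv2.resize(b,None,fx=1.5,fy=1.5)
c=np.zeros((a.shape[0]+b.shape[0],max(a.shape[1],b.shape[1]),3),np.uint8);c[:a.shape[0],:a.shape[1]]=a;c[a.shape[0]:,:b.shape[1]]=b
cv2.imwrite('pics/w6c.png',c[...,::-1])
E
```

```text
clock: 11.82
tcp_pos: [513.4, 382.6, 61.0]
orientation: [[-0.239, 0.971, -0.002], [0.971, 0.239, -0.001], [-0.0, -0.002, -1.0]]
contact_force: [-7.5, -3.1, 11.3]
grip_width: 21.2
gripper_force: 30.0
[513.42622047 382.60547712  60.96043076] [ -0.60576118  -8.20780472 -10.98853972] [-0.002  0.     0.002 -0.001 -0.001  0.001  0.   ]
```

View pics/w6c.png

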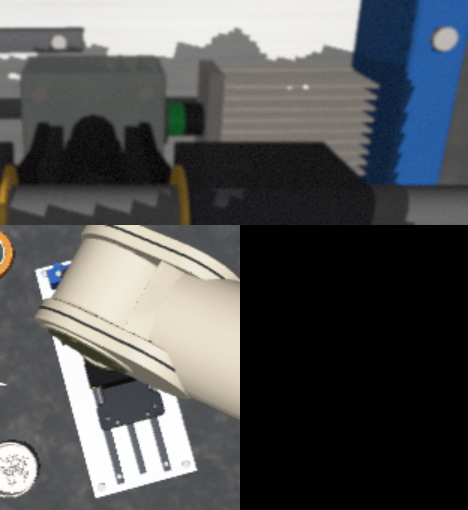

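Red is gone and about 7–8 mm of green still shows. The sink is flush and the push reads 8.2 N and steady, so I'm handing in.

```bash
python3 -c "
from rig import r
print(r.close_job())"
```

```text
the job is handed in; nothing more can be done
None
```

I swung the lock lever open and handed the job in at about 12 s, with the gripper still holding the pusher: the heat sink is flush on the fence at about 8 N (red band gone, green showing), and the screwdriver and dish were not touched; the verdict was not reported back.

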